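Free the tiered plinth from its gluing jig and hold it up level

TASK

The glue has set on the tiered white plinth in the plywood gluing jig: loosen the black wing knob of the hold-down by about a quarter turn (anticlockwise from above) and slide the hold-down jaw back along its track, away from the plinth, to the end. Then take the plinth by the wooden block on its top, lift it straight up until it is about 10 cm above the jig board, keeping it level all the way, and finish there, still holding it level and steady over the jig so that I can slide the carrying board in beneath. Leave the other things on the table and the jig where they are.

Things in the scene. Friction and masses are not known exactly. Their poses are not given: they have to be found in the camera images.
- jig: Plywood gluing jig fixed to the table: board 260 (x) by 360 (y) mm, 18 mm thick. Origin: at table height under the centre of the plinth's seat; board from y = -135 to +225 mm; z up. A V stop 22 mm high touches the plinth's rim on the -y side; on the +y side an aluminium track along y carries the sliding hold-down, so +y is the way the hold-down slides back.
- knob_grip (a point): Middle of the grip of the black wing knob on the hold-down, on its upright axis, 76 mm above the table. The wing is an upright flat bar 50 mm long (this point's x axis), 12 mm thick (its y axis), 28 mm high (14 mm below and above this point); under it a round foot 26 mm across, 12 mm high, stands on the jaw. Moves with the jaw.
- knob (a joint): Turn of the wing knob in rad: 0 is hard tight, it grows as the knob is turned anticlockwise seen from above (loosening), up to 2.4. Starts tight at 0 to 0.35. The jaw is locked until about 0.9 and slides freely above 1.1. Stiff: about 0.1 to 0.2 N m; stays where it is left.
- jaw (a joint): Slide of the hold-down jaw along the track (jig +y) in m: 0 is fully forward over the plinth's rim, 0.060 is the far end of its travel. Starts at 0 to 0.006. When freed it slides with about 3 N and stays where it is left; it can be drawn back by the knob.
- jaw_lip (a point): Middle of the upper front edge of the hold-down's lip, 50 mm above the table; axes as the jig's. The hold-down is a dark wooden block 50 mm wide (x), 62 mm long (y), 32 mm high on the board; its 14 mm thick lip reaches 16 mm further forward, 1 mm above the plinth's bottom disc (15 mm of overlap at jaw 0), and stops the plinth being lifted. The knob's axis is 48 mm behind this point.
- plinth: Tiered plinth, loose, 0.35 to 0.65 kg, balanced about its axis: three white discs 180, 130 and 90 mm across, each 15 mm thick, glued one on another, and a bare wooden block at the centre of the top, 60 mm (its x) by 30 mm (its y), 55 mm high. Origin: centre of its underside; z up; 100 mm high overall. Stands on the jig board, underside 18 mm above the table.
- block_grip (a point): On the plinth's axis 78 mm above its underside, in the wooden block (33 mm above the top disc, 22 mm below the block's top); x along the block's 60 mm side, y across its 30 mm thickness.
- drill: Bystander: blue and black cordless drill lying on its side on the table, about 190 by 210 mm and 62 mm high. Origin: underside, beneath the motor.
- nailer: Bystander: orange and black nail gun lying on its side on the table, about 380 by 260 mm and 90 mm high. Origin: underside, beneath the middle of its body.
- glue: Bystander: white glue bottle standing on the table, 60 mm in diameter, 170 mm high. Origin: centre of its underside.
- tin: Bystander: closed steel screw tin, 58 mm in diameter, 41 mm high, standing on the jig board beside the track. Origin: centre of its underside.
- tape: Bystander: yellow tape measure, 60 by 58 by 34 mm, lying on the jig board on the other side of the track. Origin: centre of its underside.
- pencil: Bystander: flat red carpenter's pencil, 170 by 14 by 8 mm, lying on the jig board beside the plinth. Origin: underside, near the middle.
- square: Bystander: try square, wooden stock 115 mm, steel blade 200 mm, 18 mm high, flat on the table. Origin: underside, middle of the stock.
- spare: Bystander: a spare white disc, 130 mm in diameter, 15 mm thick, flat on the table. Origin: centre of its underside.
Not all that is in view belongs to the job. There is more than one size of the plinth; the one meant has the size given above.

How it is judged:
By the outcome, as a careful person would: the job done as asked, in the order asked, and still so for the second after the job is handed in, while the arm keeps its last pose, push and grip.
It also fails if it takes over 54 s, if anything falls off the work surface, if the arm or the gripper's body presses on something with over 40 N, if the wrist force passes 120 N, or if a joint passes its speed limit or range.

ROBOT

A 7-joint arm with a two-finger parallel gripper is mounted at the origin on the work surface. World frame = base frame: x ahead of the robot, y to its left, z up, the work surface at z = 0. Lengths are in m, angles in rad, forces in N, time in s.
With the tool pointing down it reaches from about 0.425 to 0.925 m from the base axis. Payload 6.8 kg.
Tool frame: the origin (TCP) lies between the finger pads; the fingertips stand r.tcp_to_tips ahead of it and the grasp point (between the pads) lies 3 mm ahead of it (r.tcp_to_tips is the distance from the TCP to the fingertips, in m); z points along the fingers, y is the line along which they close (so a half turn about z gives the same grasp; the last joint's range is limited). The gripper opens to 85 mm and grips with 20 to 120 N. Pads are 22 mm wide; open, the fingers measure 114 mm over their backs; the gripper's body (76 mm by 85 mm) begins 54 mm behind the grasp point. The pads swing forward as they close: fully open they stand 13 mm farther back than shut.
Start: joints at [1.132, 0.477, 0.022, 1.555, -0.011, 1.109, -0.083], TCP at [0.219, -0.638, 0.253] pointing down, gripper open.
Joint ranges: [-2.96, 2.96], [-0.34, 2.1], [-1.41, 1.46], [0.24, 2.44], [-1.37, 4.51], [0.17, 1.92], [-2.96, 2.96]. Speed limits (rad/s): [2.39, 2.39, 3.14, 3.14, 3.14, 3.14, 3.14].

INTERFACE

Orientations are given as a rotation vector (axis times angle).
In Python, from bench import r gives the robot as it stands. The module is installed in compiled form; this text tells all that it offers.
- The arm moves only by the tool step_arm, never from a script. Its argument "moves" is a list of rows, each an object of numbers: "rx", "ry", "rz": the turn, a rotation vector about the tool's x, y, z in degrees; "dx", "dy", "dz": the shift along the tool's x, y, z in mm; "gripper": the opening, from -1 (shut) to 1 (fully open). In form: [{"rx": .., "ry": .., "rz": .., "dx": .., "dy": .., "dz": .., "gripper": ..}, ...]. A call has 1 to 20 rows; each row shifts and turns the commanded pose from where the row before left it, along the tool's axes as they then stand; what a row does not reach is not made up. A row lasts 1/8 s, in which the tool goes at most 62.5 mm and 10.7 degrees, less where a joint would pass 70% of its speed; a pose out of reach is approached as far as the arm can. A call is refused whole if a number of a shift passes 62.5 or a number of a turn 10.7, either way. A call with a gripper value outside its range is refused whole. The fingers move at their own pace and stop on an object; "grip_force" is the grip in N (left out, the last holds). Time passes only in rows, so rows that do not move let the fingers close. It gives the time, the measured TCP pose, the force, the opening and the grip force at its end, in the units of the state.
- r.get_obs(): the state, without advancing time (a new reading comes with each control period).
- r.grab_frame(name): name is "scene" or "top" or "wrist"; returns the picture (420x560x3 uint8, blue, green, red); there is no depth.
- r.camera_info(name): a dict with "mtx" (3x3 intrinsics, pixels), "rvec" (rotation vector, rad) and "tvec" (3), from world to camera coordinates, as OpenCV has them. Camera axes: x right, y down, z forward; pixel columns grow to the right and rows downward; lengths in m; the calibration is good to about 2 mm. A picture is of the moment at which its call begins: read the wrist's pose just before it. camera_info takes no time and is no camera call; for the wrist camera it gives the pose at the moment of the call.
- r.hand_in(): hands the job in; it is judged then, once.
The state is a dict: "clock": time; "joints": joint angles; "qvel": joint speeds; "tau": joint torques, N m; "tcp_pos": TCP position; "orientation": TCP orientation; "contact_force": force on the tool from outside, world axes, zero at the start; "moment": the same for the moment, N m; "grip_width": finger opening in m; "gripper_force": force on a finger pad.
Only numpy, scipy, OpenCV 4.12 (cv2) and the standard library are available. Lean on these libraries where they do the work, as an engineer would, in place of code of your own. Each camera call takes 0.05 s, during which the arm holds its last target. There are 200 camera calls.

## Working session

There is one attempt and no reset: what is moved stays moved. The work goes in short steps, Python scripts to look and compute and a tool call to move; the robot and the scene stay as the last step left them, time stands still between calls to the robot, and variables do not carry over. Pictures are saved under pics/ and viewed, at most 10 in all, crops included, and the job is handed in when it is done.

Besides the shell and the picture viewer there is one more tool, called after "Request:" as a command line: name --argument value ..., lists and objects as JSON in quotes. step_arm: Moves the arm, as the interface text tells. Its arguments: {"type":"object","properties":{"moves":{"type":"array","items":{"type":"object","properties":{"rx":{"type":"number"},"ry":{"type":"number"},"rz":{"type":"number"},"dx":{"type":"number"},"dy":{"type":"number"},"dz":{"type":"number"},"gripper":{"type":"number"}}}},"grip_force":{"type":"number"}},"required":["moves"]}

```bash
mkdir -p pics
python3 - <<'E'
from bench import r
import cv2
o=r.get_obs();print(o,r.tcp_to_tips)
for n in("top","scene"):
    cv2.imwrite(f"pics/{n}0.png",r.grab_frame(n));c=r.camera_info(n);print(c)
E
```

```text
{'clock': 0.0, 'joints': array([ 1.13189745,  0.47780241,  0.02229531,  1.55647461, -0.01147982,
        1.1092769 , -0.0831086 ]), 'qvel': array([ 0.00017151, -0.00066734, -0.00041593, -0.00036662, -0.00036275,
       -0.00035186,  0.00051863]), 'tau': array([ 1.39835274e-04, -5.96449399e+01,  1.60800699e+00, -2.81195748e+01,
        1.24574071e-02,  9.38304118e-03, -5.84205623e-05]), 'tcp_pos': array([ 0.21906631, -0.63787242,  0.25231349]), 'orientation': array([-3.09694510e+00, -5.17053184e-01,  6.80715483e-04]), 'contact_force': array([ 0.46114506, -0.79489373, -0.04486316]), 'moment': array([-0.00585382, -0.02120299, -0.04568794]), 'gripper_force': 0.0, 'grip_width': 0.08536754946995248} 0.022
{'mtx': array([[499.95565958,   0.        , 277.56002106],
       [  0.        , 499.95565958, 214.75723845],
       [  0.        ,   0.        ,   1.        ]]), 'rvec': array([ 2.13734911, -2.17243036,  0.19121672]), 'tvec': array([-0.03569485,  0.52002265,  1.32563155])}
{'mtx': array([[458.08828369,   0.        , 285.84255656],
       [  0.        , 458.08828369, 213.44588278],
       [  0.        ,   0.        ,   1.        ]]), 'rvec': array([ 2.271949  ,  0.79288865, -0.33011024]), 'tvec': array([-0.38440629, -0.18650712,  1.79811413])}
```

View pics/top0.png

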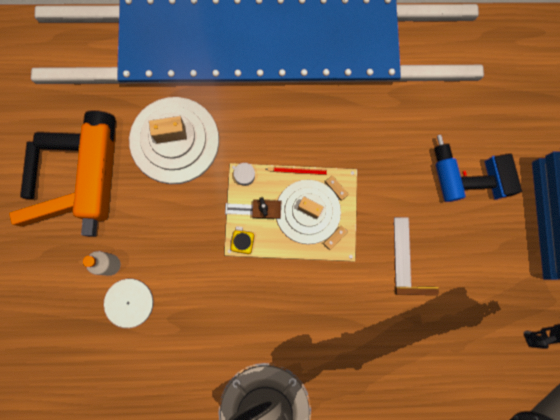

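View pics/scene0.png

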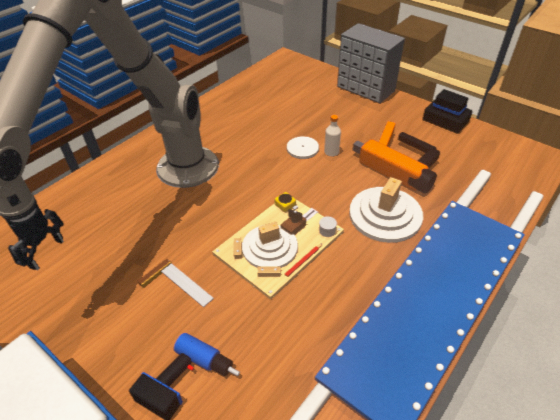

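The top view shows two tiered plinths. The one on the jig at (308,210) has a rim of about 63 px, roughly 180 mm, and sits under the hold-down at (266,208). The larger one at (173,140) is loose on the table and about 90 px wide. The jig plinth is the one meant, and I'll confirm it in an enlarged crop.

Run:
```python
import cv2
i=cv2.imread("pics/top0.png")[155:267,218:366]
cv2.imwrite("pics/crop0.png",cv2.resize(i,None,fx=5.3333,fy=5.3333,interpolation=cv2.INTER_CUBIC))
```

```text
(no output)
```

View pics/crop0.png

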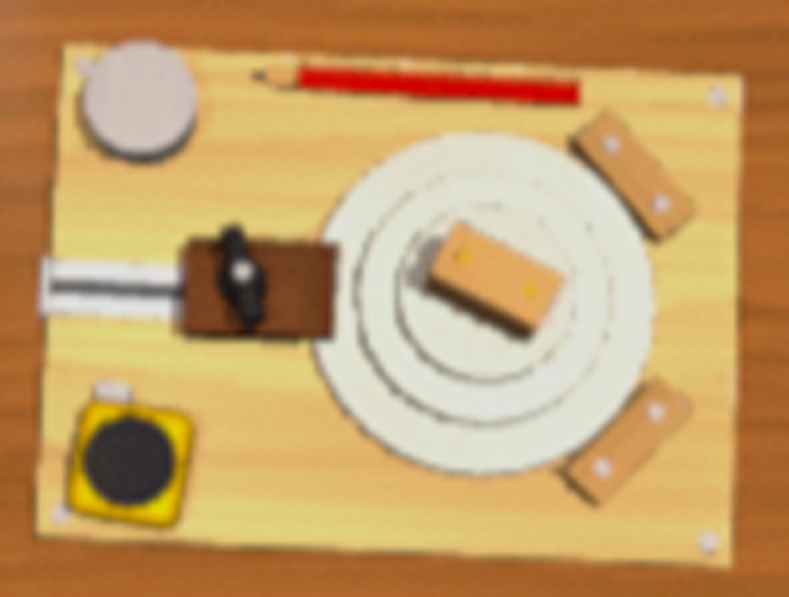

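Confirmed: the plinth held between the hold-down lip (335,290) and the V stops is the right one. Knob is at (242,272) and the block top is centred at about (499,273), its long side sloping down to the right.

```bash
cat > h.py <<'E'
import cv2,numpy as np
from bench import r
from scipy.spatial.transform import Rotation as R
def pix2w(c,uv,z):
    M=cv2.Rodrigues(c["rvec"])[0];C=-M.T@c["tvec"].ravel()
    d=M.T@np.linalg.inv(c["mtx"])@np.array([*uv,1.]);return C+d*(z-C[2])/d[2]
E
python3 - <<'E'
from h import *
c=r.camera_info("top")
P=lambda u,v,z:pix2w(c,(218+(u+.5)/5.3333-.5,155+(v+.5)/5.3333-.5),z)[:2]
B=np.array([P(*p,.018) for p in[(65,43),(742,75),(732,567),(36,537)]]);print("board",B.round(4))
d=B[0]+B[3]-B[1]-B[2];print("jig y dir",np.degrees(np.arctan2(d[1],d[0])),B.mean(0)-.045*d/np.linalg.norm(d))
print("disc",P(483,303,.033))
a,b=P(232,228,.09),P(254,322,.09);print("knob",P(242,272,.09),(a+b)/2,np.degrees(np.arctan2(*(a-b)[::-1])),np.linalg.norm(a-b))
k=np.array([P(*p,.118) for p in[(458,221),(568,276),(540,325),(432,268)]]);print("block",k.mean(0),k.round(3))
d=k[0]+k[3]-k[1]-k[2];print(np.degrees(np.arctan2(d[1],d[0])))
print("lip",P(335,290,.05))
o=r.get_obs();print(R.from_rotvec(o["orientation"]).as_matrix().round(3))
E
```

```text
board [[ 0.6728  0.087 ]
 [ 0.6512 -0.2709]
 [ 0.3914 -0.2548]
 [ 0.4127  0.1028]]
jig y dir 86.56728490020521 [ 0.52935442 -0.12890336]
disc [ 0.52852014 -0.12873168]
knob [ 0.53672269 -0.00475322] [ 0.53527384 -0.00521303] 12.196775489477627 0.04832917065434486
block [ 0.52998734 -0.12948823] [[ 0.556 -0.11 ]
 [ 0.528 -0.163]
 [ 0.504 -0.148]
 [ 0.533 -0.097]]
61.550890364496496
lip [ 0.5336101  -0.05189361]
[[ 0.946  0.325 -0.001]
 [ 0.325 -0.946  0.002]
 [-0.    -0.002 -1.   ]]
```

Request:
step_arm --moves '[{"dx": 20,"dy": -20},{"dx": 36,"dy": -35.5,"dz": 4},{"dx": 36,"dy": -35.5,"dz": 4},{"dx": 36,"dy": -35.5,"dz": 4},{"dx": 36,"dy": -35.5,"dz": 4},{"dx": 36,"dy": -35.5,"dz": 4},{"dx": 36,"dy": -35.5,"dz": 4},{"dx": 36,"dy": -35.5,"dz": 4},{"dx": 36,"dy": -35.5,"dz": 4},{"dx": 36,"dy": -35.5,"dz": 4},{"dx": 36,"dy": -35.5,"dz": 4},{"dx": 36,"dy": -35.5,"dz": 4},{"dx": 36,"dy": -35.5,"dz": 4},{"dx": 36,"dy": -35.5,"dz": 4},{"dx": 18,"dy": -15,"dz": 0},{"rz": 6.8},{"rz": 0}]'

```text
invalid input at $.moves[0]: expected keys rx, ry, rz, dx, dy, dz, gripper
```

Run:
```python
from h import *
o=r.get_obs();c=r.camera_info("wrist");f=r.grab_frame("wrist");cv2.imwrite("pics/w1.png",f)
import pickle;pickle.dump(c,open("w1.pkl","wb"))
print(o["clock"],o["tcp_pos"],o["joints"],o["contact_force"]);print(R.from_rotvec(o["orientation"]).as_matrix().round(3))
```

```text
0.1 [ 0.21906327 -0.63792652  0.25242456] [ 1.13188982  0.47770812  0.0223503   1.55636383 -0.01149131  1.10931406
 -0.08312384] [ 0.00224401 -1.0031653   0.05279111]
[[ 0.946  0.325 -0.001]
 [ 0.325 -0.946  0.002]
 [-0.    -0.002 -1.   ]]
```

View pics/w1.png

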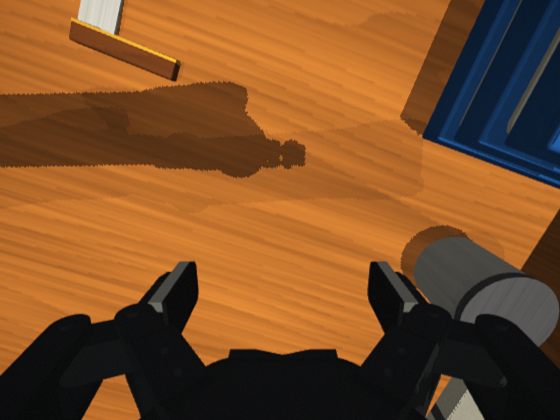

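The move was refused because every row needs all the keys. The wrist view still shows the start area, with the square's stock at (125,50). Sending it again with full rows.

Request:
step_arm --moves '[{"rx": 0,"ry": 0,"rz": 0,"dx": 20,"dy": -20,"dz": 0,"gripper": 1},{"rx": 0,"ry": 0,"rz": 0,"dx": 36,"dy": -35.5,"dz": 4,"gripper": 1},{"rx": 0,"ry": 0,"rz": 0,"dx": 36,"dy": -35.5,"dz": 4,"gripper": 1},{"rx": 0,"ry": 0,"rz": 0,"dx": 36,"dy": -35.5,"dz": 4,"gripper": 1},{"rx": 0,"ry": 0,"rz": 0,"dx": 36,"dy": -35.5,"dz": 4,"gripper": 1},{"rx": 0,"ry": 0,"rz": 0,"dx": 36,"dy": -35.5,"dz": 4,"gripper": 1},{"rx": 0,"ry": 0,"rz": 0,"dx": 36,"dy": -35.5,"dz": 4,"gripper": 1},{"rx": 0,"ry": 0,"rz": 0,"dx": 36,"dy": -35.5,"dz": 4,"gripper": 1},{"rx": 0,"ry": 0,"rz": 0,"dx": 36,"dy": -35.5,"dz": 4,"gripper": 1},{"rx": 0,"ry": 0,"rz": 0,"dx": 36,"dy": -35.5,"dz": 4,"gripper": 1},{"rx": 0,"ry": 0,"rz": 0,"dx": 36,"dy": -35.5,"dz": 4,"gripper": 1},{"rx": 0,"ry": 0,"rz": 0,"dx": 36,"dy": -35.5,"dz": 4,"gripper": 1},{"rx": 0,"ry": 0,"rz": 0,"dx": 36,"dy": -35.5,"dz": 4,"gripper": 1},{"rx": 0,"ry": 0,"rz": 0,"dx": 36,"dy": -35.5,"dz": 4,"gripper": 1},{"rx": 0,"ry": 0,"rz": 0,"dx": 18,"dy": -15,"dz": 0,"gripper": 1},{"rx": 0,"ry": 0,"rz": 6.8,"dx": 0,"dy": 0,"dz": 0,"gripper": 1},{"rx": 0,"ry": 0,"rz": 0,"dx": 0,"dy": 0,"dz": 0,"gripper": 1}]'

```text
clock: 2.28
tcp_pos: [0.5364, -0.0044, 0.201]
orientation: [3.124, 0.335, -0.001]
contact_force: [-0.8, -0.3, -0.7]
grip_width: 0.0854
gripper_force: 0.0
```

Run:
```python
from h import *
o=r.get_obs();c=r.camera_info("wrist");f=r.grab_frame("wrist");cv2.imwrite("pics/w2.png",f)
import pickle;pickle.dump(c,open("w2.pkl","wb"))
print(o["clock"],o["tcp_pos"],o["joints"],o["contact_force"]);print(R.from_rotvec(o["orientation"]).as_matrix().round(3))
```

```text
2.275 [ 0.5363946  -0.00435059  0.20101281] [ 0.14399087  0.32868842 -0.30581075  1.92295871  0.12372341  0.90859493
 -1.58013777] [-0.76131771 -0.32414659 -0.65080648]
[[ 0.977  0.212 -0.001]
 [ 0.212 -0.977 -0.   ]
 [-0.001  0.    -1.   ]]
```

View pics/w2.png

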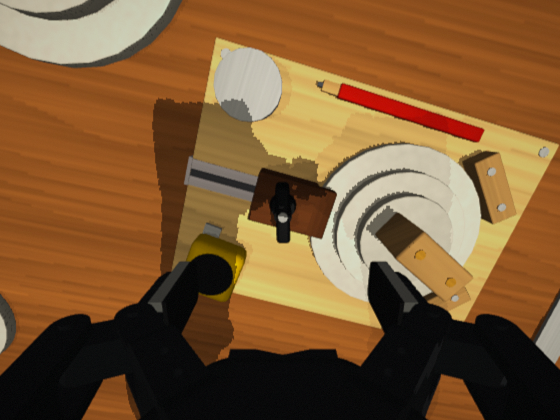

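The wrist view shows the wing upright in the picture, ends near (283,184) and (283,241). Its centre is about (283,213), with the jaw lip at (322,207).

Run:
```python
from h import *
import pickle;c=pickle.load(open("w2.pkl","rb"))
a,b=pix2w(c,(283,184),.09),pix2w(c,(283,241),.09);print((a+b)/2,np.linalg.norm(a-b),np.degrees(np.arctan2(*(a-b)[1::-1])),pix2w(c,(283,218),.093))
```

```text
[ 0.53797856 -0.00345018  0.09      ] 0.04977651883832118 12.212738777422324 [ 0.53491485 -0.00411123  0.093     ]
```

The knob centre is at (0.537, -0.004) and the wing yaw is 12.2°, so the tool is already above it and aligned. I'll go down 114 mm, which keeps the tips above the foot, and close.

Request:
step_arm --moves '[{"rx": 0,"ry": 0,"rz": 0,"dx": 0,"dy": 0,"dz": 25,"gripper": 1},{"rx": 0,"ry": 0,"rz": 0,"dx": 0,"dy": 0,"dz": 30,"gripper": 1},{"rx": 0,"ry": 0,"rz": 0,"dx": 0,"dy": 0,"dz": 30,"gripper": 1},{"rx": 0,"ry": 0,"rz": 0,"dx": 0,"dy": 0,"dz": 20,"gripper": 1},{"rx": 0,"ry": 0,"rz": 0,"dx": 0,"dy": 0,"dz": 9,"gripper": 1},{"rx": 0,"ry": 0,"rz": 0,"dx": 0,"dy": 0,"dz": 0,"gripper": -1},{"rx": 0,"ry": 0,"rz": 0,"dx": 0,"dy": 0,"dz": 0,"gripper": -1},{"rx": 0,"ry": 0,"rz": 0,"dx": 0,"dy": 0,"dz": 0,"gripper": -1},{"rx": 0,"ry": 0,"rz": 0,"dx": 0,"dy": 0,"dz": 0,"gripper": -1},{"rx": 0,"ry": 0,"rz": 0,"dx": 0,"dy": 0,"dz": 0,"gripper": -1},{"rx": 0,"ry": 0,"rz": 0,"dx": 0,"dy": 0,"dz": 0,"gripper": -1},{"rx": 0,"ry": 0,"rz": 0,"dx": 0,"dy": 0,"dz": 0,"gripper": -1}]' --grip_force 60

```text
clock: 3.82
tcp_pos: [0.5369, -0.0042, 0.088]
orientation: [3.124, 0.333, 0.001]
contact_force: [-2.2, 0.6, 6.1]
grip_width: 0.0109
gripper_force: 60.8
```

Request:
step_arm --moves '[{"rx": 0,"ry": 0,"rz": -6,"dx": 0,"dy": 0,"dz": 0,"gripper": -1},{"rx": 0,"ry": 0,"rz": -7,"dx": 0,"dy": 0,"dz": 0,"gripper": -1},{"rx": 0,"ry": 0,"rz": -7,"dx": 0,"dy": 0,"dz": 0,"gripper": -1},{"rx": 0,"ry": 0,"rz": -7,"dx": 0,"dy": 0,"dz": 0,"gripper": -1},{"rx": 0,"ry": 0,"rz": -7,"dx": 0,"dy": 0,"dz": 0,"gripper": -1},{"rx": 0,"ry": 0,"rz": -7,"dx": 0,"dy": 0,"dz": 0,"gripper": -1},{"rx": 0,"ry": 0,"rz": -7,"dx": 0,"dy": 0,"dz": 0,"gripper": -1},{"rx": 0,"ry": 0,"rz": -7,"dx": 0,"dy": 0,"dz": 0,"gripper": -1},{"rx": 0,"ry": 0,"rz": -7,"dx": 0,"dy": 0,"dz": 0,"gripper": -1},{"rx": 0,"ry": 0,"rz": -7,"dx": 0,"dy": 0,"dz": 0,"gripper": -1},{"rx": 0,"ry": 0,"rz": -7,"dx": 0,"dy": 0,"dz": 0,"gripper": -1},{"rx": 0,"ry": 0,"rz": -7,"dx": 0,"dy": 0,"dz": 0,"gripper": -1},{"rx": 0,"ry": 0,"rz": -7,"dx": 0,"dy": 0,"dz": 0,"gripper": -1},{"rx": 0,"ry": 0,"rz": 0,"dx": 0,"dy": 0,"dz": 0,"gripper": -1}]'

```text
clock: 5.58
tcp_pos: [0.5361, -0.0037, 0.0878]
orientation: [-1.971, -2.445, -0.0]
contact_force: [-3.6, 2.8, 7.1]
grip_width: 0.0107
gripper_force: 61.1
```

Run:
```python
from h import *
o=r.get_obs();M=R.from_rotvec(o["orientation"]).as_matrix();print(o["tcp_pos"],o["moment"],o["joints"]);print(M.round(4))
a=np.radians(86.57);print(M.T@np.array([np.cos(a),np.sin(a),0])*60)
```

```text
[ 0.53608777 -0.00368884  0.0877627 ] [0.40671739 0.78868181 0.09633756] [ 0.4050325   0.56009895 -0.6542669   1.98393085  0.48833319  0.75824625
 -0.32542646]
[[-2.124e-01  9.772e-01 -7.000e-04]
 [ 9.772e-01  2.124e-01  6.000e-04]
 [ 8.000e-04 -5.000e-04 -1.000e+00]]
[5.77626836e+01 1.62317935e+01 3.55792958e-02]
```

Request:
step_arm --moves '[{"rx": 0,"ry": 0,"rz": 0,"dx": 3.2,"dy": 0.9,"dz": 0,"gripper": -1},{"rx": 0,"ry": 0,"rz": 0,"dx": 6.4,"dy": 1.8,"dz": 0,"gripper": -1},{"rx": 0,"ry": 0,"rz": 0,"dx": 6.4,"dy": 1.8,"dz": 0,"gripper": -1},{"rx": 0,"ry": 0,"rz": 0,"dx": 6.4,"dy": 1.8,"dz": 0,"gripper": -1},{"rx": 0,"ry": 0,"rz": 0,"dx": 6.4,"dy": 1.8,"dz": 0,"gripper": -1},{"rx": 0,"ry": 0,"rz": 0,"dx": 6.4,"dy": 1.8,"dz": 0,"gripper": -1},{"rx": 0,"ry": 0,"rz": 0,"dx": 6.4,"dy": 1.8,"dz": 0,"gripper": -1},{"rx": 0,"ry": 0,"rz": 0,"dx": 6.4,"dy": 1.8,"dz": 0,"gripper": -1},{"rx": 0,"ry": 0,"rz": 0,"dx": 3.8,"dy": 1.1,"dz": 0,"gripper": -1},{"rx": 0,"ry": 0,"rz": 0,"dx": 0,"dy": 0,"dz": 0,"gripper": -1}]'

```text
clock: 6.82
tcp_pos: [0.5393, 0.0492, 0.0878]
orientation: [-1.973, -2.444, 0.002]
contact_force: [-4.3, 0.1, 8.9]
grip_width: 0.0111
gripper_force: 61.1
```

Request:
step_arm --moves '[{"rx": 0,"ry": 0,"rz": 0,"dx": 1.9,"dy": 0.5,"dz": 0,"gripper": -1},{"rx": 0,"ry": 0,"rz": 0,"dx": 1.9,"dy": 0.5,"dz": 0,"gripper": -1},{"rx": 0,"ry": 0,"rz": 0,"dx": 1.0,"dy": 0.3,"dz": 0,"gripper": -1},{"rx": 0,"ry": 0,"rz": 0,"dx": 0,"dy": 0,"dz": 0,"gripper": -1}]'

```text
clock: 7.32
tcp_pos: [0.5395, 0.0536, 0.0877]
orientation: [1.974, 2.444, -0.003]
contact_force: [-4.4, -2.0, 8.3]
grip_width: 0.0108
gripper_force: 61.2
```

Request:
step_arm --moves '[{"rx": 0,"ry": 0,"rz": 0,"dx": 1.5,"dy": 0.4,"dz": 0,"gripper": -1},{"rx": 0,"ry": 0,"rz": 0,"dx": 1.5,"dy": 0.4,"dz": 0,"gripper": -1},{"rx": 0,"ry": 0,"rz": 0,"dx": 0,"dy": 0,"dz": 0,"gripper": -1}]'

```text
clock: 7.7
tcp_pos: [0.5397, 0.0556, 0.0877]
orientation: [1.974, 2.443, -0.005]
contact_force: [-4.3, -4.4, 9.1]
grip_width: 0.0107
gripper_force: 61.4
```

Request:
step_arm --moves '[{"rx": 0,"ry": 0,"rz": 0,"dx": 1.9,"dy": 0.5,"dz": 0,"gripper": -1},{"rx": 0,"ry": 0,"rz": 0,"dx": 1.9,"dy": 0.5,"dz": 0,"gripper": -1},{"rx": 0,"ry": 0,"rz": 0,"dx": 0,"dy": 0,"dz": 0,"gripper": -1}]'

```text
clock: 8.07
tcp_pos: [0.5398, 0.056, 0.0877]
orientation: [1.976, 2.438, -0.013]
contact_force: [-6.0, -12.6, 13.3]
grip_width: 0.011
gripper_force: 62.0
```

The jaw has hit its end stop: 60 mm of travel, the force is rising and it no longer moves. I'll ease the push, open, rise and go over the block.

Request:
step_arm --moves '[{"rx": 0,"ry": 0,"rz": 0,"dx": -3.2,"dy": -0.9,"dz": 0,"gripper": -1},{"rx": 0,"ry": 0,"rz": 0,"dx": 0,"dy": 0,"dz": 0,"gripper": 1},{"rx": 0,"ry": 0,"rz": 0,"dx": 0,"dy": 0,"dz": 0,"gripper": 1},{"rx": 0,"ry": 0,"rz": 0,"dx": 0,"dy": 0,"dz": 0,"gripper": 1},{"rx": 0,"ry": 0,"rz": 0,"dx": 0,"dy": 0,"dz": 0,"gripper": 1},{"rx": 0,"ry": 0,"rz": 0,"dx": 0,"dy": 0,"dz": -20,"gripper": 1},{"rx": 0,"ry": 0,"rz": 0,"dx": 0,"dy": 0,"dz": -40,"gripper": 1},{"rx": 0,"ry": 0,"rz": 0,"dx": 0,"dy": 0,"dz": -40,"gripper": 1},{"rx": 0,"ry": 0,"rz": 0,"dx": 0,"dy": 0,"dz": -12,"gripper": 1},{"rx": 0,"ry": 0,"rz": 0,"dx": -34,"dy": -9,"dz": 0,"gripper": 1},{"rx": 0,"ry": 0,"rz": 0,"dx": -40,"dy": -11,"dz": 0,"gripper": 1},{"rx": 0,"ry": 0,"rz": 0,"dx": -40,"dy": -11,"dz": 0,"gripper": 1},{"rx": 0,"ry": 0,"rz": 0,"dx": -40,"dy": -11,"dz": 0,"gripper": 1},{"rx": 0,"ry": 0,"rz": 0,"dx": -25,"dy": -7,"dz": 0,"gripper": 1},{"rx": 0,"ry": 0,"rz": 10.2,"dx": 0,"dy": 0,"dz": 0,"gripper": 1},{"rx": 0,"ry": 0,"rz": 10.2,"dx": 0,"dy": 0,"dz": 0,"gripper": 1},{"rx": 0,"ry": 0,"rz": 10.2,"dx": 0,"dy": 0,"dz": 0,"gripper": 1},{"rx": 0,"ry": 0,"rz": 10.2,"dx": 0,"dy": 0,"dz": 0,"gripper": 1},{"rx": 0,"ry": 0,"rz": 0,"dx": 0,"dy": 0,"dz": 0,"gripper": 1}]'

```text
clock: 10.45
tcp_pos: [0.5298, -0.1273, 0.1994]
orientation: [2.7, 1.605, -0.001]
contact_force: [0.4, 0.2, 0.1]
grip_width: 0.0852
gripper_force: 0.0
```

Run:
```python
from h import *
o=r.get_obs();c=r.camera_info("wrist");f=r.grab_frame("wrist");cv2.imwrite("pics/w3.png",f)
import pickle;pickle.dump(c,open("w3.pkl","wb"))
print(o["clock"],o["tcp_pos"],o["joints"]);M=R.from_rotvec(o["orientation"]).as_matrix();print(M.round(4))
for p in[(.53,-.1295,.118),(.5295,-.1288,.033),(.5398,.056,.09)]:print(cv2.projectPoints(np.array([p]),c["rvec"],c["tvec"],c["mtx"],None)[0].ravel())
```

```text
10.45 [ 0.52983401 -0.12725694  0.19935959] [ 0.56994498  0.37946755 -0.55527634  1.89234644  0.24505887  0.93746075
 -0.59795669]
[[ 4.778e-01  8.785e-01 -4.000e-04]
 [ 8.785e-01 -4.778e-01 -3.000e-04]
 [-4.000e-04 -2.000e-04 -1.000e+00]]
[285.63928001 230.67293512]
[284.10315866 201.54896642]
[166.5142461  -18.71939668]
```

View pics/w3.png

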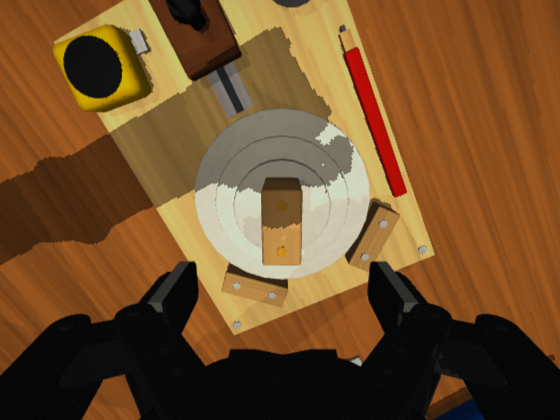

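The jaw is clear of the plinth, with bare track visible between them at (235,95). The block top is upright in the picture, its screws at (281,206) and (281,252), so the centre is about (281.5,229).

Run:
```python
from h import *
import pickle;c=pickle.load(open("w3.pkl","rb"))
o=r.get_obs();M=R.from_rotvec(o["orientation"]).as_matrix()
for p,z in[((281.5,229),.118),((282.5,192.5),.033)]:
    w=pix2w(c,p,z);print(w,(M.T@(w-o["tcp_pos"]))*1e3)
```

```text
[ 0.52793232 -0.12687197  0.118     ] [-0.57348448 -1.87427719 81.33181008]
[ 0.53259139 -0.11969859  0.033     ] [  7.97738733  -1.17106569 166.329177  ]
```

Request:
step_arm --moves '[{"rx": 0,"ry": 0,"rz": 0,"dx": -1,"dy": -1.5,"dz": 15,"gripper": 1},{"rx": 0,"ry": 0,"rz": 0,"dx": 0,"dy": 0,"dz": 25,"gripper": 1},{"rx": 0,"ry": 0,"rz": 0,"dx": 0,"dy": 0,"dz": 25,"gripper": 1},{"rx": 0,"ry": 0,"rz": 0,"dx": 0,"dy": 0,"dz": 22,"gripper": 1},{"rx": 0,"ry": 0,"rz": 0,"dx": 0,"dy": 0,"dz": 13,"gripper": 1},{"rx": 0,"ry": 0,"rz": 0,"dx": 0,"dy": 0,"dz": 0,"gripper": -1},{"rx": 0,"ry": 0,"rz": 0,"dx": 0,"dy": 0,"dz": 0,"gripper": -1},{"rx": 0,"ry": 0,"rz": 0,"dx": 0,"dy": 0,"dz": 0,"gripper": -1},{"rx": 0,"ry": 0,"rz": 0,"dx": 0,"dy": 0,"dz": 0,"gripper": -1},{"rx": 0,"ry": 0,"rz": 0,"dx": 0,"dy": 0,"dz": 0,"gripper": -1},{"rx": 0,"ry": 0,"rz": 0,"dx": 0,"dy": 0,"dz": 0,"gripper": -1}]' --grip_force 90

```text
clock: 11.88
tcp_pos: [0.5289, -0.1277, 0.1003]
orientation: [2.701, 1.602, 0.002]
contact_force: [-1.6, -0.4, 6.2]
grip_width: 0.0293
gripper_force: 90.2
```

Held at 29 mm with 90 N. Lifting gently by 100 mm.

Request:
step_arm --moves '[{"rx": 0,"ry": 0,"rz": 0,"dx": 0,"dy": 0,"dz": -2,"gripper": -1},{"rx": 0,"ry": 0,"rz": 0,"dx": 0,"dy": 0,"dz": -4,"gripper": -1},{"rx": 0,"ry": 0,"rz": 0,"dx": 0,"dy": 0,"dz": -4,"gripper": -1},{"rx": 0,"ry": 0,"rz": 0,"dx": 0,"dy": 0,"dz": 0,"gripper": -1}]'

```text
clock: 12.38
tcp_pos: [0.5284, -0.1276, 0.1095]
orientation: [2.702, 1.603, 0.0]
contact_force: [-0.6, -0.6, -6.4]
grip_width: 0.029
gripper_force: 89.2
```

Run:
```python
from h import *
o=r.get_obs();print(o["contact_force"],o["moment"],o["tcp_pos"]);print(R.from_rotvec(o["orientation"]).as_matrix().round(4))
```

```text
[-0.5527845  -0.59985218 -6.36319   ] [-0.01009034 -0.01889627 -0.00811189] [ 0.52837789 -0.12763836  0.10951734]
[[ 4.795e-01  8.775e-01  3.000e-04]
 [ 8.775e-01 -4.795e-01 -1.000e-04]
 [ 1.000e-04  3.000e-04 -1.000e+00]]
```

It is free: the load is about 6 N and there is no moment. Now the rest of the lift.

Request:
step_arm --moves '[{"rx": 0,"ry": 0,"rz": 0,"dx": 0,"dy": 0,"dz": -4,"gripper": -1},{"rx": 0,"ry": 0,"rz": 0,"dx": 0,"dy": 0,"dz": -8,"gripper": -1},{"rx": 0,"ry": 0,"rz": 0,"dx": 0,"dy": 0,"dz": -10,"gripper": -1},{"rx": 0,"ry": 0,"rz": 0,"dx": 0,"dy": 0,"dz": -10,"gripper": -1},{"rx": 0,"ry": 0,"rz": 0,"dx": 0,"dy": 0,"dz": -10,"gripper": -1},{"rx": 0,"ry": 0,"rz": 0,"dx": 0,"dy": 0,"dz": -10,"gripper": -1},{"rx": 0,"ry": 0,"rz": 0,"dx": 0,"dy": 0,"dz": -10,"gripper": -1},{"rx": 0,"ry": 0,"rz": 0,"dx": 0,"dy": 0,"dz": -10,"gripper": -1},{"rx": 0,"ry": 0,"rz": 0,"dx": 0,"dy": 0,"dz": -10,"gripper": -1},{"rx": 0,"ry": 0,"rz": 0,"dx": 0,"dy": 0,"dz": -6,"gripper": -1},{"rx": 0,"ry": 0,"rz": 0,"dx": 0,"dy": 0,"dz": -3,"gripper": -1},{"rx": 0,"ry": 0,"rz": 0,"dx": 0,"dy": 0,"dz": 0,"gripper": -1},{"rx": 0,"ry": 0,"rz": 0,"dx": 0,"dy": 0,"dz": 0,"gripper": -1},{"rx": 0,"ry": 0,"rz": 0,"dx": 0,"dy": 0,"dz": 0,"gripper": -1}]'

```text
clock: 14.12
tcp_pos: [0.5281, -0.1275, 0.2]
orientation: [-2.702, -1.603, 0.001]
contact_force: [-0.2, 0.2, -5.2]
grip_width: 0.0289
gripper_force: 89.2
```

Run:
```python
from h import *
o=r.get_obs();print(o["contact_force"],o["moment"],o["tcp_pos"]);print(R.from_rotvec(o["orientation"]).as_matrix().round(4))
f=r.grab_frame("scene")[170:300,190:360];cv2.imwrite("pics/s4.png",cv2.resize(f,None,fx=4.5,fy=4.5,interpolation=cv2.INTER_CUBIC))
```

```text
[-0.16386352  0.16744086 -5.18854987] [0.00763574 0.01997367 0.01785254] [ 0.52812422 -0.12752264  0.20000523]
[[ 4.794e-01  8.776e-01 -6.000e-04]
 [ 8.776e-01 -4.794e-01  2.000e-04]
 [-1.000e-04 -6.000e-04 -1.000e+00]]
```

View pics/s4.png

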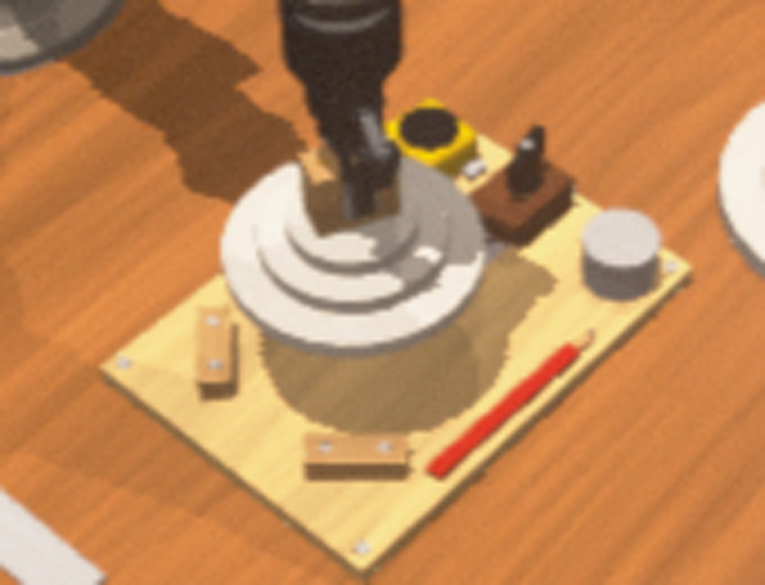

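The plinth hangs level over the jig, rim centred near (353,250). The jaw is back at (525,200), and the tin, tape and pencil have not moved. Handing in.

```bash
python3 -c "
from bench import r
print(r.hand_in())"
```

```text
the job is handed in; nothing more can be done
None
```

I loosened the knob a quarter turn and slid the jaw back to its end stop; the plinth is now held level and steady about 10 cm above the jig board, and the job is handed in (about 14 s used).

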